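# Wipe the prep board clean and offer its flap up to the hinge

### The job

Take the blue scraper block and wipe the three stone chips off the wooden prep board with it, not with the fingers, then stand the scraper back on the bench. Then pick up the loose flap by its wooden pull and lower its two steel hinge knuckles into the gaps between the three knuckles on the board's jamb block, without forcing, so that the holes of all five line up for the pin. Finish while holding the flap there, holes in line, for a colleague to push the pin in; leave the pin and everything else on the bench alone.

Things in the scene. Friction and masses are not known exactly. Their poses are not given: they have to be found in the camera images.
- board: Fixed plywood base board on the bench, 180 (its x) x 160 (its y) x 12 mm; origin at the centre of its underside, z up, its x pointing away from the robot, within about 0.25 rad. Top at z = 12 mm, bare from x = -90 to 35. Along its far edge stands a wooden jamb block: x = 60 to 90, y = -70 to 70, top at z = 62 with the steel leaf.
- jamb_left (a point): Middle of the jamb's left gap, where the flap's left knuckle belongs: board frame (46, 24, 60) mm, axes as the board's. The jamb's three steel knuckles (tubes along y, 21 mm outside, 13 mm hole, 20 mm long) sit at y = -48, 0, 48 on the axis x = 46, z = 60, 14 mm before the block's face. The two gaps between are 28 mm wide, open above and below.
- jamb_right (a point): Middle of the jamb's right gap, on the hinge axis: board frame (46, -24, 60) mm; axes as the board's. The flap's right knuckle belongs here, with 4 mm free on either side.
- flap: Loose plywood flap, 100 (its x) x 120 (its y) x 12 mm, 0.22 kg give or take 30 %, lying flat on the bench; origin at the centre of its underside, z up, its x pointing to its hinge edge, away from the robot within about 0.4 rad. With the holes in line and the flap level its origin is at board (-18, 0, 48) mm, and nothing but the gripper carries it.
- flap_pull (a point): Centre of the flap's dark wooden pull, 27 mm over the flap's underside, above its middle: 16 mm thick (flap x), 64 mm long (flap y), from z = 12 to 43 mm in the flap's frame. Grip it across its thickness; the flap's mass is nearly centred under it.
- flap_left (a point): Centre of the flap's left steel knuckle, on the hole's axis: flap frame (64, 24, 12) mm; axes as the flap's. Both knuckles are tubes along y, 21 mm outside, 13 mm hole, 20 mm long; they stand out beyond the panel's edge.
- flap_right (a point): Centre of the flap's right steel knuckle, on the hole's axis: flap frame (64, -24, 12) mm; axes as the flap's.
- scraper: Blue scraper block standing loose on the bench on its black rubber foot, 0.12 kg: foot and body 100 (its x) x 24 (its y) mm, up to z = 26 mm; above that a grip rib 70 mm long (x), 16 mm thick (y), up to z = 60 mm. Origin at the centre of the foot's underside, z up. Grip the rib across its thickness.
- chip_0: grey-brown stone chip, one of three alike, lying loose on the base board; origin at the centre of its underside as it lies at the start. 20 x 30 x 13 mm.
- chip_1: grey-brown stone chip, one of three alike, lying loose on the base board; origin at the centre of its underside as it lies at the start. 18 x 26 x 11 mm.
- chip_2: grey-brown stone chip, one of three alike, lying loose on the base board; origin at the centre of its underside as it lies at the start. 20 x 30 x 13 mm.
- pin: Steel hinge pin with a bent end, 8 mm thick, 138 mm long, lying on the bench; a colleague will use it. Leave it alone.
- mug: White mug with green dots, 93 mm high. Leave it alone.
- glue: White glue bottle with a pointed nozzle, 123 mm high. Leave it alone.

How it is judged:
On the way, in this order (a step that is already met when the one before it is completed fails the run):
1. the three chips are off the board while the scraper is held ((y of chip_0 in the frame of board above 0.085 m or y of chip_0 in the frame of board below -0.085 m or x of chip_0 in the frame of board below -0.095 m or x of chip_0 in the frame of board above 0.095 m) and (y of chip_1 in the frame of board above 0.085 m or y of chip_1 in the frame of board below -0.085 m or x of chip_1 in the frame of board below -0.095 m or x of chip_1 in the frame of board above 0.095 m) and (y of chip_2 in the frame of board above 0.085 m or y of chip_2 in the frame of board below -0.085 m or x of chip_2 in the frame of board below -0.095 m or x of chip_2 in the frame of board above 0.095 m) and contact force between the fingers and scraper above 1 N), for 0.1 s.
2. the scraper stands on the bench and is let go (height (world z) of scraper below 0.006 m and angle between scraper's own z axis and vertical below 0.15 rad and contact force between the fingers and scraper below 0.1 N), for 0.2 s.
3. the flap is picked up (contact force between the fingers and flap above 1 N and height (world z) of flap above 0.03 m), for 0.1 s.
At the end, for the whole second after the job is handed in: Flap held still in the gripper, both knuckles within 3.5 mm of the jamb's hinge axis in height and depth and 5 mm of their gaps' middles, under 6 N on board and jamb; chip centres 5 mm or more off the board; scraper upright on the bench (within 0.15 rad and 6 mm) (x of flap_left in the frame of jamb_left between -0.0035 and 0.0035 m and z of flap_left in the frame of jamb_left between -0.0035 and 0.0035 m and y of flap_left in the frame of jamb_left between -0.005 and 0.005 m and x of flap_right in the frame of jamb_right between -0.0035 and 0.0035 m and z of flap_right in the frame of jamb_right between -0.0035 and 0.0035 m and y of flap_right in the frame of jamb_right between -0.005 and 0.005 m and contact force between the fingers and flap above 1 N and contact force between flap and board below 6 N and linear speed of flap below 0.02 m/s and height (world z) of scraper below 0.006 m and angle between scraper's own z axis and vertical below 0.15 rad and (y of chip_0 in the frame of board above 0.085 m or y of chip_0 in the frame of board below -0.085 m or x of chip_0 in the frame of board below -0.095 m or x of chip_0 in the frame of board above 0.095 m) and (y of chip_1 in the frame of board above 0.085 m or y of chip_1 in the frame of board below -0.085 m or x of chip_1 in the frame of board below -0.095 m or x of chip_1 in the frame of board above 0.095 m) and (y of chip_2 in the frame of board above 0.085 m or y of chip_2 in the frame of board below -0.085 m or x of chip_2 in the frame of board below -0.095 m or x of chip_2 in the frame of board above 0.095 m)); the arm keeps its last pose, push and grip.
It fails at once if the fingers touch a chip (contact force between the fingers and chip_0 above 1 N or contact force between the fingers and chip_1 above 1 N or contact force between the fingers and chip_2 above 1 N).
It fails at once if the flap is forced on the jamb or board (over 25 N) (contact force between flap and board above 25 N).
It fails at once if the pin, mug or glue bottle is moved by more than 30 mm (distance of any of pin, mug, glue from where it was at the start of the episode above 0.03 m).
It also fails if it takes over 58 s, if anything falls off the work surface, if the arm or the gripper's body presses on something with over 40 N, if the wrist force passes 120 N, or if a joint passes its speed limit or range.

### The arm

A 7-joint arm with a two-finger parallel gripper is mounted at the origin on the work surface; the furniture and walls round the work are solid. World frame = base frame: x ahead of the robot, y to its left, z up, the work surface at z = 0. Lengths are in m, angles in rad, forces in N, time in s.
With the tool pointing down it reaches from about 0.4 to 0.875 m from the base axis. Payload 19.3 kg.
Tool frame: the origin (TCP) lies midway between the tips of the shut fingers; the grasp point (between the pads) lies 19 mm behind it; z points along the fingers, y is the line along which they close (so a half turn about z gives the same grasp; the last joint's range is limited). The gripper opens to 85 mm and grips with 20 to 120 N. Pads are 22 mm wide; open, the fingers measure 114 mm over their backs; the gripper's body (76 mm by 85 mm) begins 54 mm behind the grasp point. The pads swing forward as they close: fully open they stand 13 mm farther back than shut.
Start: joints at [1.261, 0.521, -0.036, 1.599, 0.021, 1.021, -0.113], TCP at [0.148, -0.607, 0.195] pointing down, gripper open.
Joint ranges: [-2.91, 2.91], [-0.3, 2.13], [-1.5, 1.42], [0.17, 2.43], [-1.26, 4.41], [0.16, 1.93], [-2.52, 2.52]. Speed limits (rad/s): [1.89, 1.89, 2.39, 2.39, 3.01, 3.01, 3.01].

### API

Orientations are given as [roll, pitch, yaw] about the fixed x, y, z axes, in that order (R = Rz(yaw) Ry(pitch) Rx(roll)).
In Python, from workcell import * gives the robot as it stands. The module is installed in compiled form; this text tells all that it offers.
- The arm moves only by the tool play_rows, never from a script. Its argument "deltas" is a list of rows, each a list of 7 numbers: the shift along the tool's x, y, z in units of 500 mm (1.0 is 500 mm), then the turn, a rotation vector about the tool's x, y, z in units of 120 degrees (1.0 is 120 degrees), then the closure, from 0 (fully open) to 1 (shut). A call has 1 to 10 rows; each row is the pose to reach, as a shift and turn from the pose commanded when the call began, along the tool's axes at that moment; what a row does not reach only later rows make up. A row lasts 1/10 s, in which the tool goes at most 50 mm and 8.59 degrees, less where a joint would pass 70% of its speed; a pose out of reach is approached as far as the arm can. A call with a number of a shift or a turn outside -1 to 1 is refused whole. A call with a gripper value outside its range is refused whole. The fingers move at their own pace and stop on an object; "newtons" is the grip in N (left out, the last holds). Time passes only in rows, so rows that repeat a pose let the fingers close. It gives the time, the measured TCP pose, the force, the opening and the grip force at its end, in the units of the state.
- observe(): the state, without advancing time (a new reading comes with each control period).
- grab_frame(name): name is "scene" or "top" or "wrist"; returns the picture (420x560x3 uint8, red, green, blue); there is no depth.
- get_calibration(name): a dict with "fovy" (degrees; the focal length in pixels is half the picture's height over the tangent of half this angle, whatever the lens; pixels are square), "cx", "cy" (the principal point, pixels), "xyz" and "rotation" of the camera in the world. Camera axes: x right, y down, z forward; pixel columns grow to the right and rows downward; lengths in m; the calibration is good to about 2 mm. The wrist camera is an equidistant fisheye: a pixel r from the principal point sees the ray r / f radians off the axis. A picture is of the moment at which its call begins: read the wrist's pose just before it. get_calibration takes no time and is no camera call; for the wrist camera it gives the pose at the moment of the call.
- job_done(): hands the job in; it is judged then, once.
The state is a dict: "clock": time; "qpos": joint angles; "qd": joint speeds; "joint_efforts": joint torques, N m; "position": TCP position; "tool_rot": TCP orientation; "force": force on the tool from outside, world axes, zero at the start; "moment": the same for the moment, N m; "grip_width": finger opening in m; "finger_force": force on a finger pad.
Only numpy, scipy, OpenCV 4.12 (cv2) and the standard library are available. Lean on these libraries where they do the work, as an engineer would, in place of code of your own. Each camera call takes 0.05 s, during which the arm holds its last target. There are 200 camera calls.

## Working session

There is one attempt and no reset: what is moved stays moved. The work goes in short steps, Python scripts to look and compute and a tool call to move; the robot and the scene stay as the last step left them, time stands still between calls to the robot, and variables do not carry over. Pictures are saved under pics/ and viewed, at most 10 in all, crops included, and the job is handed in when it is done.

Besides the shell and the picture viewer there is one more tool, called after ">>>" as name(argument=value, ...), one argument or row to a line, values as JSON. play_rows: Moves the arm, as the interface text tells. Its arguments: {"type":"object","properties":{"deltas":{"type":"array"},"newtons":{"type":"number"}},"required":["deltas"]}

```bash
mkdir -p pics
cat > h.py <<'E'
from workcell import *
import numpy as np, cv2
from scipy.spatial.transform import Rotation as Ro
def ray(c,u,v,fish=False):
    f=210/np.tan(np.radians(c["fovy"])/2); x=u-c["cx"]; y=v-c["cy"]
    if fish:
        r=np.hypot(x,y); t=r/f; d=np.array([np.sin(t)*x/max(r,1e-9),np.sin(t)*y/max(r,1e-9),np.cos(t)])
    else: d=np.array([x/f,y/f,1.])
    return np.array(c["xyz"]),np.array(c["rotation"]).reshape(3,3)@d
def onz(c,u,v,z,fish=False):
    o,d=ray(c,u,v,fish); return o+d*(z-o[2])/d[2]
def save(n,im): cv2.imwrite(f"pics/{n}.png",cv2.cvtColor(im,cv2.COLOR_RGB2BGR))
E
python3 - <<'E'
from h import *
import json,pickle
s=observe();print(s)
D={}
for n in("scene","top","wrist"):
    c=get_calibration(n);im=grab_frame(n);D[n]=(c,im);print(n,c);save(n+"0",im)
pickle.dump(D,open("d0.pkl","wb"))
E
```

```text
{'clock': 0.0, 'qpos': array([ 1.26082199,  0.52206745, -0.03630338,  1.59995589,  0.02120638,
        1.02112303, -0.11281119]), 'qd': array([-0.00043955, -0.00037925,  0.00108237, -0.0010696 ,  0.0010183 ,
        0.00140083, -0.00014362]), 'joint_efforts': array([ 6.69657475e-04, -9.27127218e+01,  1.98039114e+00, -3.69936669e+01,
        1.79162342e-02,  8.01991497e-03, -6.68307803e-05]), 'position': array([ 0.14828617, -0.60677679,  0.1940114 ]), 'tool_rot': array([-3.14042833e+00,  1.00423546e-04,  2.39734793e-01]), 'force': array([ 0.32125462,  0.27133889, -0.21911466]), 'moment': array([-0.06503994, -0.01163897, -0.01471893]), 'finger_force': 0.0, 'grip_width': 0.0853763064722528}
scene {'fovy': 48.17113636280205, 'cx': 277.4542004478575, 'cy': 209.3112922766396, 'xyz': array([0.1555316 , 0.65803664, 0.97965881]), 'rotation': array([-2.48058152e+00,  2.25202844e-03, -2.67850521e+00])}
top {'fovy': 56.96545617179674, 'cx': 277.8588733839081, 'cy': 209.96438304199816, 'xyz': array([0.30241712, 0.01177414, 1.12784763]), 'rotation': array([-3.01035118, -0.0273917 , -1.55511972])}
wrist {'fovy': 65.70646984690485, 'cx': 283.69857780070066, 'cy': 204.5553732949204, 'xyz': array([ 0.2107565 , -0.59192003,  0.37324475]), 'rotation': array([ 2.87947768e+00,  1.11164009e-03, -1.33222021e+00])}
```

View pics/top0.png

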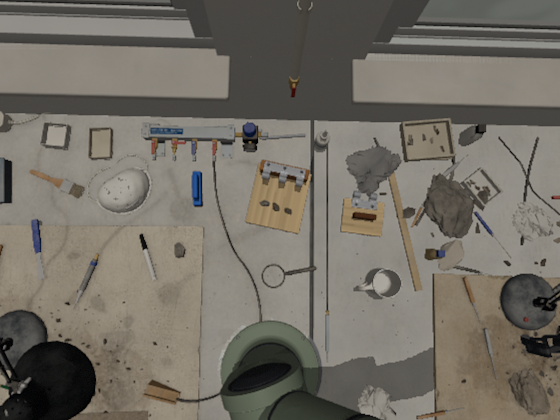

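View pics/scene0.png

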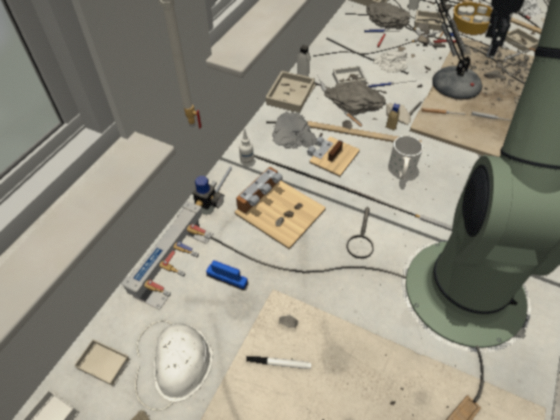

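```bash
sed -i 's/np.array(c\["rotation"\]).reshape(3,3)@d/Ro.from_euler("xyz",c["rotation"]).as_matrix()@d/' h.py
python3 - <<'E'
from h import *
import pickle
D=pickle.load(open("d0.pkl","rb"));c,im=D["top"]
save("crop1",cv2.resize(im[110:310,170:430],None,fx=3,fy=3,interpolation=cv2.INTER_CUBIC))
hsv=cv2.cvtColor(im,cv2.COLOR_RGB2HSV)
def show(n,m,z,amin=40):
    cs,_=cv2.findContours(m,cv2.RETR_EXTERNAL,cv2.CHAIN_APPROX_NONE)
    for k in cs:
        if cv2.contourArea(k)<amin: continue
        b=cv2.boxPoints(cv2.minAreaRect(k)); P=np.array([onz(c,u,v,z)[:2] for u,v in b])
        print(n,cv2.contourArea(k),b.round(0).tolist(),P.round(3).tolist(),P.mean(0).round(3),np.linalg.norm(P[1]-P[0]).round(3),np.linalg.norm(P[2]-P[1]).round(3))
roi=np.zeros(im.shape[:2],np.uint8);roi[110:310,180:400]=255
show("blue",cv2.inRange(hsv,(105,150,50),(125,255,255))&roi,.03)
show("wood",cv2.inRange(hsv,(10,70,120),(25,255,255))&roi,.012,200)
E
```

```text
blue 237.5 [[193.0, 172.0], [201.0, 172.0], [201.0, 205.0], [193.0, 205.0]] [[0.553, 0.23], [0.554, 0.207], [0.458, 0.203], [0.457, 0.226]] [0.506 0.217] 0.023 0.096
wood 1066.0 [[340.0, 231.0], [344.0, 197.0], [385.0, 203.0], [381.0, 236.0]] [[0.393, -0.197], [0.491, -0.21], [0.478, -0.331], [0.379, -0.317]] [ 0.435 -0.264] 0.099 0.122
wood 2426.5 [[245.0, 222.0], [258.0, 163.0], [311.0, 174.0], [298.0, 233.0]] [[0.415, 0.079], [0.59, 0.046], [0.559, -0.113], [0.384, -0.076]] [ 0.487 -0.016] 0.179 0.162
```

View pics/crop1.png

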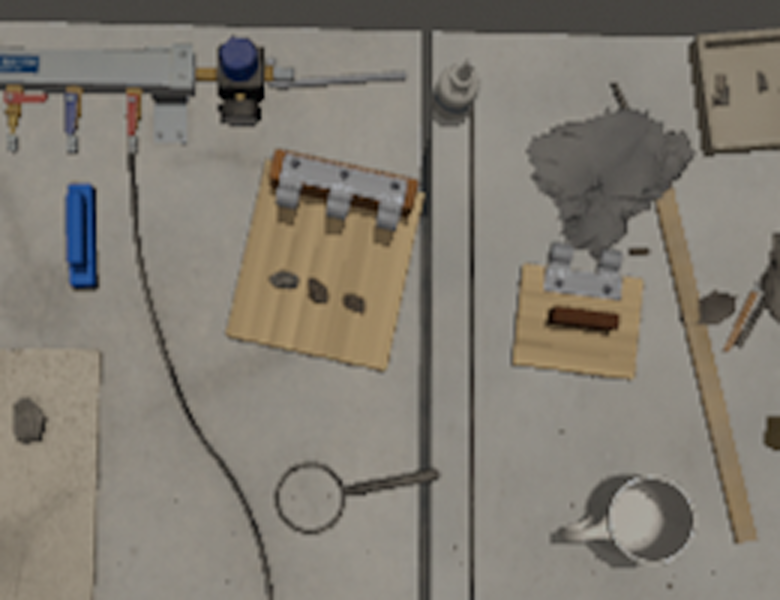

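The top view shows the scraper at (197,188), the board at (278,195) with chips at about (265,203), (276,207) and (288,211), and the flap at (362,213). The glue is at (320,135), the mug at (380,283) and the pin probably near (290,135). I'll sweep the chips to the left (+y) with the scraper.

```bash
cat >> h.py <<'E'
def d(p,yaw,s=None,tilt=(np.pi,0)):
    "row numbers to get from measured pose to world pose p, yaw (tool down)"
    s=s or observe(); R=Ro.from_euler("xyz",s["tool_rot"])
    t=R.inv().apply(np.array(p)-s["position"])/.5
    w=(R.inv()*Ro.from_euler("xyz",[tilt[0],tilt[1],yaw])).as_rotvec()/np.radians(120)
    return np.round(np.r_[t,w],4).tolist()
E
python3 - <<'E'
from h import *
import pickle
D=pickle.load(open("d0.pkl","rb"));c,im=D["top"]
y=-.2;R=np.array([[np.cos(y),-np.sin(y)],[np.sin(y),np.cos(y)]]);o=np.array([.487,-.016])
for u,v in((265,203),(276,207),(288,210.7)):
    p=onz(c,u,v,.018)[:2];print("chip",p,R.T@(p-o))
print("glue",onz(c,317,148,0),"pin",onz(c,262,137,0),onz(c,305,135,0))
s=observe()
print(d([.48,-.25,.2],0.2)); p=[.507,.214]
s2=dict(s);s2["position"]=np.array([.48,-.25,.2]);s2["tool_rot"]=[np.pi,0,.2];print(d([.507,.214,.15],0.0,s2))
E
```

```text
chip [0.46906462 0.02125372] [-0.02497904  0.03294792]
chip [ 0.45798513 -0.01081294] [-0.02946701 -0.0006807 ]
chip [ 0.44784975 -0.04572871] [-0.03246367 -0.03691406]
glue [ 0.64234922 -0.13176975  0.        ] pin [0.67253206 0.0344603  0.        ] [ 6.81991334e-01 -9.52820921e-02  2.22044605e-16]
[0.8139, -0.5358, -0.0113, -0.0004, 0.0, 0.019]
[0.2373, -0.8988, 0.1, 0.0, -0.0, 0.0955]
```

>>> play_rows(
  deltas=[
    [0.8139, -0.5358, -0.0113, 0, 0, 0.019, 0],
    [0.8139, -0.5358, -0.0113, 0, 0, 0.019, 0],
    [0.8139, -0.5358, -0.0113, 0, 0, 0.019, 0],
    [0.8139, -0.5358, -0.0113, 0, 0, 0.019, 0],
    [0.8139, -0.5358, -0.0113, 0, 0, 0.019, 0],
    [0.8139, -0.5358, -0.0113, 0, 0, 0.019, 0],
    [0.8139, -0.5358, -0.0113, 0, 0, 0.019, 0],
    [0.8139, -0.5358, -0.0113, 0, 0, 0.019, 0],
    [0.8139, -0.5358, -0.0113, 0, 0, 0.019, 0],
    [0.8139, -0.5358, -0.0113, 0, 0, 0.019, 0],
  ],
)

```text
clock: 1.15
position: [0.4819, -0.2474, 0.2003]
tool_rot: [-3.141, -0.0, 0.202]
force: [0.9, -0.6, -0.3]
grip_width: 0.0857
finger_force: 0.0
```

Run:
```python
from h import *
import pickle
s=observe();print(s["clock"],s["position"],s["tool_rot"],s["qpos"])
c=get_calibration("wrist");im=grab_frame("wrist");pickle.dump((s,c,im),open("w1.pkl","wb"));save("w1",im)
print(d([.507,.214,.15],0.0))
```

```text
1.15 [ 0.48188338 -0.24740017  0.20026865] [-3.14109803e+00 -4.32968572e-04  2.01904718e-01] [ 0.49243566  0.38648339 -0.16757407  1.80861373  0.0764262   0.95265909
 -1.07621578]
[0.2294, -0.8849, 0.103, -0.0011, -0.0011, 0.0989]
```

View pics/w1.png

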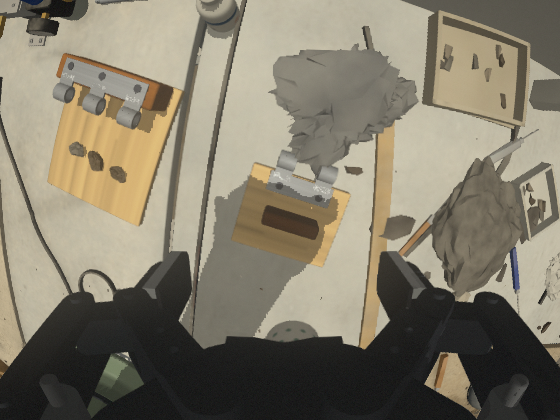

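The wrist view shows the flap pull at (290,221) with its knuckles at (288,160) and (325,178). It also shows the board with its jamb knuckles at (64,93), (93,104) and (128,116), and the chips. Next I go to the scraper.

>>> play_rows(
  deltas=[
    [0.2294, -0.8849, 0.103, 0, 0, 0.0989, 0],
    [0.2294, -0.8849, 0.103, 0, 0, 0.0989, 0],
    [0.2294, -0.8849, 0.103, 0, 0, 0.0989, 0],
    [0.2294, -0.8849, 0.103, 0, 0, 0.0989, 0],
    [0.2294, -0.8849, 0.103, 0, 0, 0.0989, 0],
    [0.2294, -0.8849, 0.103, 0, 0, 0.0989, 0],
    [0.2294, -0.8849, 0.103, 0, 0, 0.0989, 0],
    [0.2294, -0.8849, 0.103, 0, 0, 0.0989, 0],
    [0.2294, -0.8849, 0.103, 0, 0, 0.0989, 0],
    [0.2294, -0.8849, 0.103, 0, 0, 0.0989, 0],
  ],
)

```text
clock: 2.2
position: [0.5036, 0.2116, 0.1481]
tool_rot: [-3.14, 0.001, -0.002]
force: [-0.3, -0.6, 0.5]
grip_width: 0.0856
finger_force: 0.0
```

Run:
```python
from h import *
s=observe();print(s["clock"],s["position"],s["tool_rot"],s["qpos"])
c=get_calibration("wrist");im=grab_frame("wrist");save("w2",im)
hsv=cv2.cvtColor(im,cv2.COLOR_RGB2HSV);m=cv2.inRange(hsv,(105,150,40),(125,255,255))
cs,_=cv2.findContours(m,cv2.RETR_EXTERNAL,cv2.CHAIN_APPROX_NONE);k=max(cs,key=cv2.contourArea)
P=np.array([onz(c,*q[0],.026,True)[:2] for q in k]).astype(np.float32)
r=cv2.minAreaRect(P*1000);print(r, cv2.boundingRect(k))
```

```text
2.2 [0.50355666 0.2116142  0.14809501] [-3.13976047e+00  9.03173143e-04 -1.71541069e-03] [-0.31577895  0.46281965 -0.25459671  1.84657226  0.14746466  0.85039402
 -2.21473973]
((518.9736328125, 222.1084747314453), (37.4516716003418, 15.61635684967041), 2.8761425018310547) (264, 152, 18, 40)
```

View pics/w2.png

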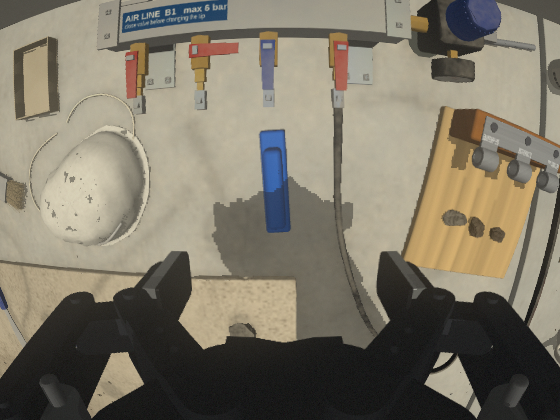

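The scraper shows whole, with corners near (261,131), (284,130), (290,230) and (268,232). I'll measure it from those.

Run:
```python
from h import *
c=get_calibration("wrist")
P=np.array([onz(c,u,v,.026,True)[:2] for u,v in((261,131),(284,130),(290,230),(268,232))]);print(P.round(4))
m=P.mean(0);e=(P[0]+P[1]-P[2]-P[3])/2;yaw=np.arctan2(e[1],e[0]);print(m,np.linalg.norm(e),np.linalg.norm(P[0]-P[1]),yaw)
print(d([*m,.1],yaw),d([*m,.031],yaw))
```

```text
[[0.5571 0.232 ]
 [0.5579 0.2109]
 [0.4611 0.2052]
 [0.459  0.2269]]
[0.50878879 0.21876151] 0.09758555704341644 0.0211789010432507 0.05532709425032089
[0.0103, -0.0145, 0.096, -0.0008, 0.0005, -0.0272] [0.0105, -0.0142, 0.234, -0.0008, 0.0005, -0.0272]
```

>>> play_rows(
  deltas=[
    [0.0104, -0.0144, 0.08, 0, 0, -0.0272, 0],
    [0.0104, -0.0144, 0.15, 0, 0, -0.0272, 0],
    [0.0104, -0.0144, 0.2, 0, 0, -0.0272, 0],
    [0.0104, -0.0144, 0.232, 0, 0, -0.0272, 0],
    [0.0104, -0.0144, 0.232, 0, 0, -0.0272, 0],
    [0.0104, -0.0144, 0.232, 0, 0, -0.0272, 1],
    [0.0104, -0.0144, 0.232, 0, 0, -0.0272, 1],
    [0.0104, -0.0144, 0.232, 0, 0, -0.0272, 1],
    [0.0104, -0.0144, 0.232, 0, 0, -0.0272, 1],
    [0.0104, -0.0144, 0.232, 0, 0, -0.0272, 1],
  ],
  newtons=60,
)

```text
clock: 3.25
position: [0.5101, 0.2134, 0.0332]
tool_rot: [-3.141, -0.001, 0.05]
force: [0.3, 0.3, -0.5]
grip_width: 0.0125
finger_force: 0.0
```

Run:
```python
from h import *
s=observe();print(s["clock"],s["position"],s["tool_rot"],s["grip_width"],s["finger_force"],s["force"])
```

```text
3.25 [0.5101045  0.21343752 0.033184  ] [-3.14132343e+00 -6.12024844e-04  4.98477522e-02] 0.012493168681575769 0.0 [ 0.29194214  0.2872433  -0.46301246]
```

>>> play_rows(
  deltas=[
    [0, 0, 0, 0, 0, 0, 1],
    [0, 0, 0, 0, 0, 0, 1],
  ],
)

```text
clock: 3.45
position: [0.5099, 0.2134, 0.0328]
tool_rot: [-3.142, -0.0, 0.05]
force: [0.1, 0.3, -0.5]
grip_width: -0.0001
finger_force: 0.0
```

Run:
```python
from h import *
s=observe();print(s["clock"],s["position"],s["tool_rot"],s["grip_width"],s["finger_force"],s["force"])
a=grab_frame("wrist")[100:420,100:460];b=grab_frame("scene")[200:350,150:300]
b=cv2.resize(b,(320,320),interpolation=cv2.INTER_CUBIC);save("w3",np.hstack([a,b]))
```

```text
3.45 [0.50988934 0.21336611 0.03283286] [-3.14152967e+00 -6.53932617e-05  4.98346753e-02] -0.00014970296485459245 0.0 [ 0.07955904  0.25401239 -0.46169114]
```

View pics/w3.png

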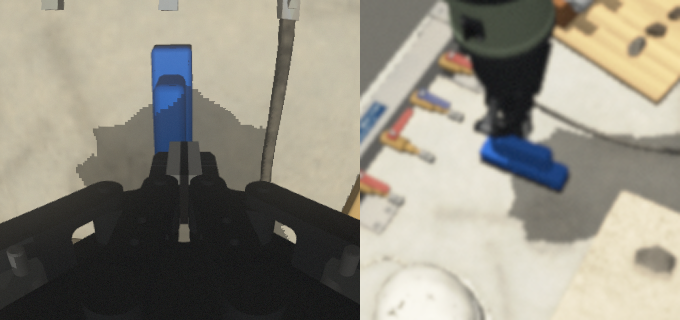

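```bash
cat >> h.py <<'E'
def proj(c,p,fish=False):
    q=Ro.from_euler("xyz",c["rotation"]).inv().apply(np.array(p)-c["xyz"]); f=210/np.tan(np.radians(c["fovy"])/2)
    if fish:
        r=np.hypot(q[0],q[1]);k=f*np.arctan2(r,q[2])/max(r,1e-9)
    else: k=f/q[2]
    return np.round([c["cx"]+k*q[0],c["cy"]+k*q[1]],1)
E
python3 - <<'E'
from h import *
s=observe()
for n in("scene","top","wrist"):
    c=get_calibration(n);im=grab_frame(n);print(n,proj(c,s["position"],n=="wrist"),c["xyz"],c["rotation"])
    m=cv2.inRange(cv2.cvtColor(im,cv2.COLOR_RGB2HSV),(105,150,30),(125,255,255))
    cs,_=cv2.findContours(m,cv2.RETR_EXTERNAL,cv2.CHAIN_APPROX_NONE)
    for k in cs:
        if cv2.contourArea(k)>100:
            r=cv2.minAreaRect(k);P=np.array([onz(c,u,v,.03,n=="wrist")[:2] for u,v in cv2.boxPoints(r)]);print(r,P.round(3).tolist(),P.mean(0))
    print("scraper est", proj(c,[.5088,.2188,.03],n=="wrist"))
E
```

```text
scene [227.3 270.8] [0.1555316  0.65803664 0.97965881] [-2.48058152e+00  2.25202844e-03 -2.67850521e+00]
((227.58619689941406, 273.9655456542969), (40.17977523803711, 15.756773948669434), 23.198589324951172) [[0.552, 0.24], [0.559, 0.2], [0.46, 0.198], [0.455, 0.238]] [0.50666044 0.21893047]
scraper est [226.6 273.4]
top [198.1 186.8] [0.30241712 0.01177414 1.12784763] [-3.01035118 -0.0273917  -1.55511972]
scraper est [196.3 187.3]
wrist [283.2 231.3] [0.5740445  0.21613423 0.21188442] [ 2.87947062e+00  8.43361706e-05 -1.52218270e+00]
((271.0533142089844, 232.41397094726562), (26.979652404785156, 37.934478759765625), 5.19442892074585) [[0.496, 0.229], [0.52, 0.228], [0.519, 0.212], [0.495, 0.213]] [0.50754284 0.22047587]
((269.0, 200.5), (29.0, 28.0), 90.0) [[0.535, 0.231], [0.536, 0.215], [0.519, 0.214], [0.518, 0.23]] [0.52721421 0.22239354]
((271.5, 168.5), (39.0, 37.0), 90.0) [[0.557, 0.233], [0.558, 0.212], [0.535, 0.211], [0.534, 0.232]] [0.54594824 0.22171248]
scraper est [273.9 231. ]
```

Run:
```python
from h import *
s=observe();p=s["position"]
for n in("scene","wrist"):
    c=get_calibration(n)
    for dz in(0,.02,.03,.04,.06): print(n,dz,proj(c,p+[0,0,dz],n=="wrist"))
    im=grab_frame(n)
    u,v=(227,270) if n=="scene" else (278,225)
    w=32 if n=="scene" else 60
    a=cv2.resize(im[v-w:v+w,u-w:u+w],(400,400),interpolation=cv2.INTER_CUBIC)
    b=a if n=="scene" else np.hstack([b,a])
save("w4",b)
```

```text
scene 0 [227.3 270.8]
scene 0.02 [226.5 266.3]
scene 0.03 [226.2 264. ]
scene 0.04 [225.8 261.7]
scene 0.06 [225. 257.]
wrist 0 [283.1 231.3]
wrist 0.02 [283. 244.]
wrist 0.03 [283.  251.5]
wrist 0.04 [283.  259.9]
wrist 0.06 [282.8 280.1]
```

View pics/w4.png

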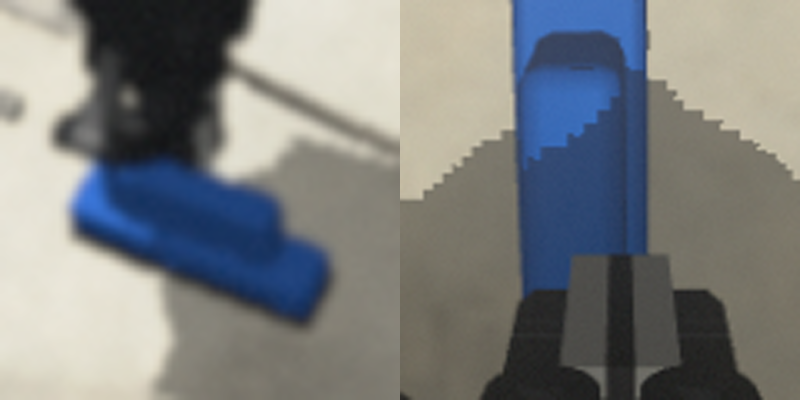

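The left picture (scene) shows the gripper standing above the rib. The right one (wrist) shows the shut fingertips at about v=241, where a TCP at z=0.033 should be at v=231. So the fingertips closed over the rib top, some 30 mm higher than reported. I'll open, centre and go lower, watching the force.

>>> play_rows(
  deltas=[
    [0, -0.012, 0, 0, 0, 0, 0],
    [0, -0.012, 0, 0, 0, 0, 0],
    [0, -0.012, 0, 0, 0, 0, 0],
    [0, -0.012, 0, 0, 0, 0, 0],
    [0, -0.012, 0, 0, 0, 0, 0],
    [0, -0.012, 0, 0, 0, 0, 0],
  ],
)

```text
clock: 4.4
position: [0.5096, 0.2193, 0.0328]
tool_rot: [-3.142, -0.0, 0.05]
force: [-0.4, 0.3, -0.4]
grip_width: 0.0845
finger_force: 0.0
```

Run:
```python
from h import *
s=observe();print(s["clock"],s["position"],s["tool_rot"],s["grip_width"],s["qpos"])
c=get_calibration("wrist");im=grab_frame("wrist")
print(c["xyz"]-s["position"],[proj(c,s["position"]+[0,.0425*k,h],True) for h in(.013,.03,.045) for k in(-1,1)])
save("w5",cv2.resize(im[100:340,100:460],None,fx=2,fy=2))
```

```text
4.4 [0.50961393 0.21925219 0.03277032] [-3.14157958e+00 -1.10762787e-05  4.96665132e-02] 0.08452939849339737 [-0.35377027  0.6437737  -0.22110703  1.89912393  0.22761641  0.6227973
 -2.23875437]
[0.06416195 0.00276646 0.17914413] [array([359.1, 242.1]), array([206.6, 235.2]), array([366.1, 254.2]), array([199.3, 246.8]), array([373.5, 266.9]), array([191.6, 259. ])]
```

View pics/w5.png

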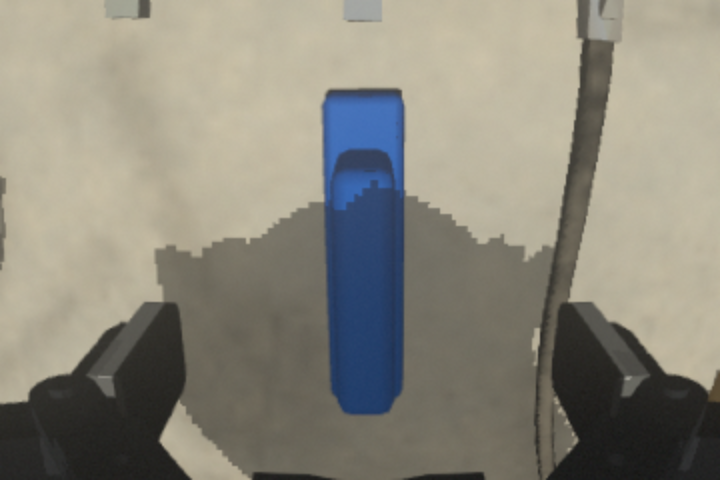

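The open pads stand at u≈192 and 376, which puts the tips about 45 mm behind the reported TCP instead of 13. So the true tips are about 32 mm short of the reported TCP. I'll go 34 mm lower.

>>> play_rows(
  deltas=[
    [0, 0, 0.03, 0, 0, 0, 0],
    [0, 0, 0.06, 0, 0, 0, 0],
    [0, 0, 0.067, 0, 0, 0, 0],
    [0, 0, 0.067, 0, 0, 0, 0],
    [0, 0, 0.067, 0, 0, 0, 1],
    [0, 0, 0.067, 0, 0, 0, 1],
    [0, 0, 0.067, 0, 0, 0, 1],
    [0, 0, 0.067, 0, 0, 0, 1],
    [0, 0, 0.067, 0, 0, 0, 1],
    [0, 0, 0.067, 0, 0, 0, 1],
  ],
  newtons=60,
)

```text
clock: 5.45
position: [0.5097, 0.2194, -0.0005]
tool_rot: [-3.142, -0.0, 0.05]
force: [-1.1, -0.9, 5.2]
grip_width: 0.015
finger_force: 58.8
```

>>> play_rows(
  deltas=[
    [0, 0, 0, 0, 0, 0, 1],
  ],
)

```text
clock: 5.55
position: [0.5097, 0.2194, -0.0005]
tool_rot: [-3.142, -0.0, 0.05]
force: [-1.9, -1.2, 5.8]
grip_width: 0.015
finger_force: 58.9
```

>>> play_rows(
  deltas=[
    [0, 0, -0.06, 0, 0, 0, 1],
    [0, 0, -0.12, 0, 0, 0, 1],
    [0, 0, -0.18, 0, 0, 0, 1],
    [0, 0, -0.2, 0, 0, 0, 1],
    [0, 0, -0.2, 0, 0, 0, 1],
  ],
)

```text
clock: 6.05
position: [0.5102, 0.2195, 0.1002]
tool_rot: [-3.141, -0.002, 0.05]
force: [-0.5, -0.0, -1.8]
grip_width: 0.0151
finger_force: 59.0
```

Run:
```python
from h import *
s=observe();print(s["position"],s["force"],s["grip_width"]);print(d([.4486,-.0796,.0995],-.2))
```

```text
[0.51023266 0.21952135 0.10019404] [-0.45008151 -0.02428061 -1.81680633] 0.015114814622321114
[-0.1528, 0.5914, 0.0007, -0.0005, -0.0009, 0.1192]
```

>>> play_rows(
  deltas=[
    [-0.153, 0.591, 0, 0, 0, 0.119, 1],
    [-0.153, 0.591, 0, 0, 0, 0.119, 1],
    [-0.153, 0.591, 0, 0, 0, 0.119, 1],
    [-0.153, 0.591, 0, 0, 0, 0.119, 1],
    [-0.153, 0.591, 0, 0, 0, 0.119, 1],
    [-0.153, 0.591, 0, 0, 0, 0.119, 1],
    [-0.153, 0.591, 0, 0, 0, 0.119, 1],
    [-0.153, 0.591, 0, 0, 0, 0.119, 1],
    [-0.153, 0.591, 0, 0, 0, 0.119, 1],
    [-0.153, 0.591, 0, 0, 0, 0.119, 1],
  ],
)

```text
clock: 7.05
position: [0.448, -0.0781, 0.0988]
tool_rot: [-3.141, 0.001, -0.197]
force: [0.6, -0.0, -2.0]
grip_width: 0.0149
finger_force: 59.2
```

Run:
```python
from h import *
s=observe();print(s["position"],s["tool_rot"],s["force"],s["grip_width"]);print(d([.4486,-.0796,.02],-.2))
im=grab_frame("wrist");save("w6",im)
```

```text
[ 0.44804937 -0.07805929  0.09881346] [-3.14121476e+00  6.36116879e-04 -1.97072146e-01] [ 0.56777385 -0.04038331 -1.96050637] 0.014918987663598669
[0.0018, 0.0029, 0.1576, -0.0002, 0.0003, 0.0014]
```

View pics/w6.png

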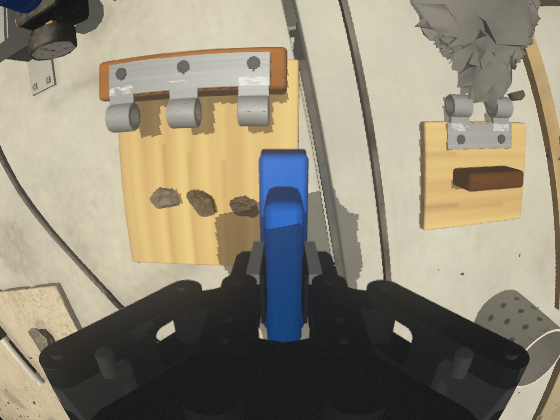

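The wrist view shows the scraper held along the board's right edge. The chips are at (165,198), (201,203) and (244,206), and the rightmost chip ends near u=259. I'll work out its clearance before lowering.

```bash
cat >> h.py <<'E'
def tob(p,o,y): 
    v=np.array(p)[:2]-o; return np.array([np.cos(y)*v[0]+np.sin(y)*v[1],-np.sin(y)*v[0]+np.cos(y)*v[1]]).round(4)
E
python3 - <<'E'
from h import *
c=get_calibration("wrist")
o=np.array([.487,-.016])
for n,u,v,z in(("chipR",259,208,.012),("chipR top",259,208,.02),("nearleft corner",134,261,.012),("leaf far right",285,49,.062),("leaf far left",100,62,.062),("chipL",150,197,.015),("board right edge",300,140,.012),("front",199,216,.012),):
    p=onz(c,u,v,z,True);print(n,p.round(4),tob(p,o,-.2))
E
```

```text
chipR [ 0.4422 -0.0561  0.012 ] [-0.0359 -0.0482]
chipR top [ 0.4443 -0.0572  0.02  ] [-0.0337 -0.0489]
nearleft corner [0.414  0.0766 0.012 ] [-0.0899  0.0762]
leaf far right [ 0.5574 -0.1016  0.062 ] [ 0.086  -0.0699]
leaf far left [0.5865 0.0304 0.062 ] [0.0883 0.0652]
chipL [0.4719 0.0368 0.015 ] [-0.0253  0.0488]
board right edge [ 0.4919 -0.1011  0.012 ] [ 0.0217 -0.0824]
front [ 0.4455 -0.0026  0.012 ] [-0.0433  0.0049]
```

>>> play_rows(
  deltas=[
    [0.002, 0.003, 0.06, 0, 0, 0.001, 1],
    [0.002, 0.003, 0.12, 0, 0, 0.001, 1],
    [0.002, 0.003, 0.16, 0, 0, 0.001, 1],
    [0.002, 0.003, 0.171, 0, 0, 0.001, 1],
    [0.002, 0.003, 0.171, 0, 0, 0.001, 1],
    [0.002, 0.003, 0.171, 0, 0, 0.001, 1],
  ],
)

```text
clock: 7.7
position: [0.4491, -0.0809, 0.0145]
tool_rot: [-3.141, -0.001, -0.201]
force: [-1.1, -0.1, -0.9]
grip_width: 0.0149
finger_force: 59.1
```

>>> play_rows(
  deltas=[
    [0, 0, 0.003, 0, 0, 0, 1],
    [0, -0.02, 0.003, 0, 0, 0, 1],
    [0, -0.04, 0.003, 0, 0, 0, 1],
    [0, -0.06, 0.003, 0, 0, 0, 1],
    [0, -0.08, 0.003, 0, 0, 0, 1],
    [0, -0.1, 0.003, 0, 0, 0, 1],
    [0, -0.12, 0.003, 0, 0, 0, 1],
    [0, -0.14, 0.003, 0, 0, 0, 1],
    [0, -0.16, 0.003, 0, 0, 0, 1],
    [0, -0.18, 0.003, 0, 0, 0, 1],
  ],
)

```text
clock: 8.7
position: [0.4668, 0.0078, 0.0122]
tool_rot: [-3.142, 0.0, -0.202]
force: [-0.5, -0.4, -0.9]
grip_width: 0.0148
finger_force: 59.2
```

>>> play_rows(
  deltas=[
    [0, -0.02, 0, 0, 0, 0, 1],
    [0, -0.04, 0, 0, 0, 0, 1],
    [0, -0.06, 0, 0, 0, 0, 1],
    [0, -0.08, 0, 0, 0, 0, 1],
    [0, -0.1, 0, 0, 0, 0, 1],
    [0, -0.12, 0, 0, 0, 0, 1],
    [0, -0.14, 0, 0, 0, 0, 1],
    [0, -0.16, 0, 0, 0, 0, 1],
    [0, -0.18, 0, 0, 0, 0, 1],
    [0, -0.18, 0, 0, 0, 0, 1],
  ],
)

```text
clock: 9.7
position: [0.4849, 0.0967, 0.0123]
tool_rot: [-3.141, -0.0, -0.2]
force: [0.4, -0.2, -0.8]
grip_width: 0.0147
finger_force: 59.2
```

Run:
```python
from h import *
s=observe();o=np.array([.487,-.016])
print(s["position"],tob(s["position"],o,-.2),s["force"],s["grip_width"])
for n in("top","scene","wrist"):
    im=grab_frame(n);c=get_calibration(n);save(n+"7",im);fi=n=="wrist"
    # dark non-wood blobs on/around board
    hsv=cv2.cvtColor(im,cv2.COLOR_RGB2HSV)
    m=cv2.inRange(hsv,(0,0,40),(179,110,115))
    cs,_=cv2.findContours(m,cv2.RETR_EXTERNAL,cv2.CHAIN_APPROX_NONE)
    for k in cs:
        a=cv2.contourArea(k);M=cv2.moments(k)
        if a<15: continue
        u,v=M["m10"]/M["m00"],M["m01"]/M["m00"];b=tob(onz(c,u,v,.01,fi),o,-.2)
        if abs(b[0])<.13 and abs(b[1])<.2: print(n,a,round(u),round(v),b,hsv[int(v),int(u)])
```

```text
[0.48490904 0.09673958 0.01225374] [-0.0244  0.1101] [ 0.36371722 -0.24984836 -0.79145543] 0.014653300970364973
top 72019.0 265 170 [0.0738 0.0545] [  0   0 147]
scene 25.5 259 233 [-0.0042  0.09  ] [40  9 82]
scene 85.5 245 222 [0.0487 0.0852] [ 30   2 104]
wrist 34.5 305 319 [-0.0884  0.093 ] [90  6 40]
wrist 29.5 260 325 [-0.0935  0.1237] [20 29 78]
wrist 931.5 244 193 [-0.0018  0.1302] [ 17  77 113]
wrist 135.5 284 151 [0.0224 0.1073] [113  29  78]
wrist 1749.0 546 226 [-0.0263 -0.0929] [19 42 97]
wrist 1268.5 489 111 [ 0.052  -0.0228] [23 25 82]
wrist 646.0 407 112 [0.0464 0.036 ] [ 23  27 115]
wrist 175.5 514 57 [ 0.0916 -0.0453] [20  8 98]
wrist 3789.0 373 287 [-0.0649  0.049 ] [23 67 46]
wrist 37.5 359 38 [0.0879 0.0647] [ 15 110  90]
wrist 266.0 428 40 [0.0917 0.0221] [ 24  12 104]
wrist 381.0 532 22 [ 0.1222 -0.0659] [ 25  30 102]
```

>>> play_rows(
  deltas=[
    [0, 0, -0.06, 0, 0, 0, 1],
    [0, 0, -0.12, 0, 0, 0, 1],
    [0, 0, -0.16, 0, 0, 0, 1],
    [0, 0, -0.16, 0, 0, 0, 1],
  ],
)

```text
clock: 10.25
position: [0.4859, 0.0947, 0.0945]
tool_rot: [-3.14, -0.003, -0.203]
force: [0.4, 0.3, -1.0]
grip_width: 0.0148
finger_force: 59.2
```

Run:
```python
from h import *
s=observe();print(s["position"],s["force"],s["grip_width"]);print(d([.51,.232,.09],.05))
```

```text
[0.48590393 0.09472198 0.09451744] [ 0.41699965  0.30350335 -1.01648206] 0.014762123656610771
[-0.0081, -0.2786, 0.0094, -0.0005, -0.0017, -0.1206]
```

>>> play_rows(
  deltas=[
    [-0.008, -0.279, 0.009, 0, 0, -0.12, 1],
    [-0.008, -0.279, 0.009, 0, 0, -0.12, 1],
    [-0.008, -0.279, 0.009, 0, 0, -0.12, 1],
    [-0.008, -0.279, 0.009, 0, 0, -0.12, 1],
    [-0.008, -0.279, 0.009, 0, 0, -0.12, 1],
    [-0.008, -0.279, 0.009, 0, 0, -0.12, 1],
  ],
)

```text
clock: 10.85
position: [0.5084, 0.2311, 0.087]
tool_rot: [3.14, 0.001, 0.048]
force: [-0.3, -0.8, -1.4]
grip_width: 0.0149
finger_force: 59.2
```

Run:
```python
from h import *
s=observe();o=np.array([.487,-.016])
print(s["position"],s["tool_rot"]);print(d([.51,.232,-.0005],.05))
c=get_calibration("wrist");im=grab_frame("wrist");save("w8",im)
ct=get_calibration("top");it=grab_frame("top");save("t8",it)
g=cv2.cvtColor(im,cv2.COLOR_RGB2GRAY);hsv=cv2.cvtColor(im,cv2.COLOR_RGB2HSV)
bl=cv2.absdiff(g,cv2.medianBlur(g,51));m=(((g.astype(int)-cv2.medianBlur(g,51))<-35)*255).astype(np.uint8)
cs,_=cv2.findContours(m,cv2.RETR_EXTERNAL,cv2.CHAIN_APPROX_NONE)
for k in cs:
    a=cv2.contourArea(k)
    if a<60:continue
    M=cv2.moments(k);u,v=M["m10"]/M["m00"],M["m01"]/M["m00"];b=tob(onz(c,u,v,.008,True),o,-.2)
    if abs(b[0])<.15 and abs(b[1])<.25: print(a,round(u),round(v),b,cv2.boundingRect(k),hsv[int(v),int(u)])
# top: dark compare within board and to the left
g=cv2.cvtColor(it,cv2.COLOR_RGB2GRAY)
for bx in np.arange(.03,-.1,-.01):
    print(' '.join('%3d'%g[int(q[1]+.5),int(q[0]+.5)] for by in np.arange(.18,-.09,-.01) for q in[proj(ct,[o[0]+np.cos(-.2)*bx-np.sin(-.2)*by,o[1]+np.sin(-.2)*bx+np.cos(-.2)*by,.012])]))
```

```text
[0.50835193 0.2310642  0.08701701] [3.14047054e+00 1.03368952e-03 4.84843199e-02]
[0.0036, -0.0019, 0.175, 0.0005, 0.0005, -0.0007]
62.0 384 282 [-0.0827  0.1359] (370, 280, 36, 9) [25 31 49]
488.0 538 319 [-0.0996 -0.1055] (506, 258, 54, 107) [ 24  37 104]
159.0 327 260 [-0.0726  0.1952] (318, 251, 18, 22) [60  6 44]
678.5 405 234 [-0.0331  0.1338] (386, 219, 37, 32) [ 20  53 106]
100.0 345 218 [-0.0319  0.192 ] (334, 212, 19, 12) [ 21  37 132]
511.0 418 202 [-0.0025  0.1315] (403, 190, 32, 26) [ 19  80 108]
99.5 299 196 [-0.0229  0.2346] (287, 187, 21, 24) [110 117  94]
207.5 504 187 [0.0359 0.0438] (496, 176, 17, 21) [ 19 111 131]
1255.5 524 159 [0.0691 0.0281] (498, 128, 62, 81) [ 16 126  81]
1112.5 464 210 [0.003  0.0819] (428, 123, 69, 175) [ 19  92 103]
678.0 518 90 [0.13   0.0579] (493, 73, 52, 28) [22 50 77]
158 157 159 158 156 157 159 158 157 157 144 149 154 124 132 143 156 148 137 131 147 144 158 111 147 160 154
160 157 157 158 155 157 160 159 159 157 149 148 155 144 155 141 159 148 156 152 150 144 157 154 153 160 142
155 154 157 155 158 124 152 158 158 155 134 149 152 146
[... 432 characters left out ...]
 156 147 161 144 158 152 144 143 156 154 154 160 155
 55  66 151 155  81  76  63 159 156 158 141 148 155 148 154 148 160 145 157 151 145 143 156 155 153 159 149
 63  51 138 151 152  81 156 154 157 157 144 148 155 147 157 147 161 143 156 151 145 143 157 155 154 160 136
 61  55  82 148 155 157 154 154 157 157 147 148 156 150 158 144 162 144 156 150 145 143 157 153 155 160 139
 94  60  50 140 151 153 156 156 157 155 144 147 154 150 158 150 161 145 156 150 146 143 156 154 154 159 156
 96  96  46  39 145 151 151 155 160 154 143 148 155 149 156 148 161 145 154 150 146 144 155 155 156 158 131
 97 101 103  22  47 121 154 157 161 155 155 116 116 130 120 113 120 128 129 119 129 135 106 124 132 113 152
```

The board is clear. The chips lie beyond its left edge at board y≈0.13, both in the wrist and the top view. Now I stand the scraper down.

>>> play_rows(
  deltas=[
    [0.003, -0.002, 0.06, 0, 0, 0, 1],
    [0.003, -0.002, 0.12, 0, 0, 0, 1],
    [0.003, -0.002, 0.16, 0, 0, 0, 1],
    [0.003, -0.002, 0.17, 0, 0, 0, 1],
    [0.003, -0.002, 0.174, 0, 0, 0, 1],
    [0.003, -0.002, 0.174, 0, 0, 0, 1],
  ],
)

```text
clock: 11.55
position: [0.5105, 0.2335, 0.0015]
tool_rot: [-3.141, -0.001, 0.049]
force: [0.1, -0.3, -1.0]
grip_width: 0.0149
finger_force: 59.3
```

>>> play_rows(
  deltas=[
    [0, 0, 0.004, 0, 0, 0, 1],
    [0, 0, 0.004, 0, 0, 0, 1],
  ],
)

```text
clock: 11.75
position: [0.5107, 0.2338, -0.0004]
tool_rot: [-3.141, -0.001, 0.05]
force: [1.0, 0.3, 2.1]
grip_width: 0.0147
finger_force: 59.8
```

>>> play_rows(
  deltas=[
    [0, 0, 0, 0, 0, 0, 0],
    [0, 0, 0, 0, 0, 0, 0],
    [0, 0, 0, 0, 0, 0, 0],
    [0, 0, 0, 0, 0, 0, 0],
    [0, 0, -0.05, 0, 0, 0, 0],
    [0, 0, -0.1, 0, 0, 0, 0],
    [0, 0, -0.2, 0, 0, 0, 0],
    [0, 0, -0.3, 0, 0, 0, 0],
    [0, 0, -0.4, 0, 0, 0, 0],
    [0, 0, -0.4, 0, 0, 0, 0],
  ],
)

```text
clock: 12.75
position: [0.5126, 0.235, 0.2051]
tool_rot: [-3.138, -0.008, 0.049]
force: [0.6, 0.9, -0.5]
grip_width: 0.085
finger_force: 0.0
```

Run:
```python
from h import *
s=observe();print(s["position"],s["tool_rot"],s["grip_width"]);
c=get_calibration("scene");im=grab_frame("scene")
m=cv2.inRange(cv2.cvtColor(im,cv2.COLOR_RGB2HSV),(105,150,30),(125,255,255))
k=max(cv2.findContours(m,0,1)[0],key=cv2.contourArea);r=cv2.minAreaRect(k);print(r,onz(c,*r[0],.03))
# plan look pose above board/flap: over board
print(d([.42,-.1,.2],-.17))
```

```text
[0.5125985  0.23501276 0.20514431] [-3.13769863 -0.00847138  0.04945051] 0.08503790372684664
((224.00294494628906, 278.79290771484375), (40.61539077758789, 14.53846263885498), 22.619861602783203) [0.50700374 0.23378864 0.03      ]
[-0.2158, 0.6588, 0.0013, -0.0013, -0.0023, 0.1048]
```

Run:
```python
from h import *
print(d([.43,-.03,.22],-.2))
```

```text
[-0.1887, 0.5198, -0.0382, -0.0014, -0.0023, 0.1192]
```

>>> play_rows(
  deltas=[
    [-0.189, 0.52, -0.038, -0.001, -0.002, 0.119, 0],
    [-0.189, 0.52, -0.038, -0.001, -0.002, 0.119, 0],
    [-0.189, 0.52, -0.038, -0.001, -0.002, 0.119, 0],
    [-0.189, 0.52, -0.038, -0.001, -0.002, 0.119, 0],
    [-0.189, 0.52, -0.038, -0.001, -0.002, 0.119, 0],
    [-0.189, 0.52, -0.038, -0.001, -0.002, 0.119, 0],
    [-0.189, 0.52, -0.038, -0.001, -0.002, 0.119, 0],
    [-0.189, 0.52, -0.038, -0.001, -0.002, 0.119, 0],
    [-0.189, 0.52, -0.038, -0.001, -0.002, 0.119, 0],
  ],
)

```text
clock: 13.7
position: [0.4287, -0.0298, 0.2173]
tool_rot: [3.139, 0.005, -0.198]
force: [0.6, 0.5, 1.2]
grip_width: 0.0855
finger_force: 0.0
```

```bash
cat > meas.py <<'E'
from h import *
def wood(im,c,pmin=(10,80,110),pmax=(25,255,255)):
    m=cv2.inRange(cv2.cvtColor(im,cv2.COLOR_RGB2HSV),pmin,pmax)
    return cv2.morphologyEx(m,cv2.MORPH_OPEN,np.ones((3,3)))
def rectify(im,c,o,yaw,z,x0,x1,y0,y1,px=.0005,fish=True):
    "image resampled on plane z in frame (o,yaw); rows: x from x1 down to x0, cols: y from y1 to y0"
    xs=np.arange(x1,x0,-px);ys=np.arange(y1,y0,-px);X,Y=np.meshgrid(xs,ys,indexing="ij")
    W=np.stack([o[0]+np.cos(yaw)*X-np.sin(yaw)*Y,o[1]+np.sin(yaw)*X+np.cos(yaw)*Y,0*X+z],-1).reshape(-1,3)
    q=Ro.from_euler("xyz",c["rotation"]).inv().apply(W-c["xyz"]);f=210/np.tan(np.radians(c["fovy"])/2)
    r=np.hypot(q[:,0],q[:,1]);k=f*np.arctan2(r,q[:,2])/np.maximum(r,1e-9) if fish else f/q[:,2]
    U=(c["cx"]+k*q[:,0]).reshape(X.shape).astype(np.float32);V=(c["cy"]+k*q[:,1]).reshape(X.shape).astype(np.float32)
    return cv2.remap(im,U,V,cv2.INTER_LINEAR),xs,ys
E
python3 - <<'E'
from meas import *
import pickle
s=observe();c=get_calibration("wrist");im=grab_frame("wrist");save("w9",im);pickle.dump((s,c,im),open("w9.pkl","wb"))
print(s["clock"],s["position"],s["tool_rot"])
o=np.array([.487,-.016]);y=-.2
m=wood(im,c)
k=max(cv2.findContours(m,0,1)[0],key=cv2.contourArea);print(cv2.contourArea(k),cv2.boundingRect(k))
M=cv2.merge([m]*3)
R,xs,ys=rectify(M,c,o,y,.012,-.11,.05,-.1,.1)
w=R[:,:,0]>127
# side edges along x, near edge along y
L=[];Rt=[]
for i in range(0,len(xs),10):
    j=np.flatnonzero(w[i])
    if len(j)>100: print(round(xs[i],3),ys[j[0]].round(4),ys[j[-1]].round(4))
for jy in range(0,len(ys),20):
    i=np.flatnonzero(w[:,jy]); 
    if len(i)>30: print("near",ys[jy].round(3),xs[i[-1]].round(4))
E
```

```text
13.7 [ 0.42867171 -0.02982956  0.21730948] [ 3.13908544  0.00461207 -0.19815447]
15310.0 (196, 45, 135, 157)
0.05 0.0785 -0.0805
0.045 0.0785 -0.0805
0.04 0.0785 -0.0805
0.035 0.0775 -0.0795
0.03 0.0775 -0.0795
0.025 0.0785 -0.0795
0.02 0.0775 -0.0795
0.015 0.0775 -0.08
0.01 0.078 -0.08
0.005 0.078 -0.08
-0.0 0.078 -0.08
-0.005 0.078 -0.08
-0.01 0.0785 -0.08
-0.015 0.0785 -0.08
-0.02 0.0785 -0.0805
-0.025 0.0775 -0.0805
-0.03 0.078 -0.0805
-0.035 0.078 -0.0795
-0.04 0.0785 -0.0795
-0.045 0.0785 -0.0795
-0.05 0.078 -0.08
-0.055 0.078 -0.08
-0.06 0.078 -0.08
-0.065 0.0785 -0.0805
-0.07 0.0785 -0.0805
-0.075 0.079 -0.0805
-0.08 0.078 -0.0805
-0.085 0.0785 -0.0795
-0.09 0.077 -0.0795
near 0.07 -0.09
near 0.06 -0.09
near 0.05 -0.09
near 0.04 -0.09
near 0.03 -0.09
near 0.02 -0.09
near 0.01 -0.09
near -0.0 -0.09
near -0.01 -0.09
near -0.02 -0.09
near -0.03 -0.09
near -0.04 -0.09
near -0.05 -0.09
near -0.06 -0.09
near -0.07 -0.09
near -0.08 -0.0895
```

Run:
```python
from h import *
print(d([.40,-.262,.2],-.13))
```

```text
[0.0351, 0.4666, 0.0357, 0.0011, 0.0023, -0.0324]
```

>>> play_rows(
  deltas=[
    [0.035, 0.467, 0.036, 0.001, 0.002, -0.032, 0],
    [0.035, 0.467, 0.036, 0.001, 0.002, -0.032, 0],
    [0.035, 0.467, 0.036, 0.001, 0.002, -0.032, 0],
    [0.035, 0.467, 0.036, 0.001, 0.002, -0.032, 0],
    [0.035, 0.467, 0.036, 0.001, 0.002, -0.032, 0],
    [0.035, 0.467, 0.036, 0.001, 0.002, -0.032, 0],
    [0.035, 0.467, 0.036, 0.001, 0.002, -0.032, 0],
    [0.035, 0.467, 0.036, 0.001, 0.002, -0.032, 0],
  ],
)

```text
clock: 14.55
position: [0.4, -0.2618, 0.2001]
tool_rot: [-3.141, 0.0, -0.13]
force: [-0.7, 0.8, -0.1]
grip_width: 0.0853
finger_force: 0.0
```

Run:
```python
from meas import *
import pickle
s=observe();c=get_calibration("wrist");im=grab_frame("wrist");save("w10",im);pickle.dump((s,c,im),open("w10.pkl","wb"))
print(s["clock"],s["position"],s["tool_rot"])
o=np.array([.435,-.264]);y=-.13
m=wood(im,c)
R,xs,ys=rectify(cv2.merge([m]*3),c,o,y,.012,-.07,.07,-.08,.08)
w=R[:,:,0]>127;save("m10",R)
for i in range(0,len(xs),12):
    j=np.flatnonzero(w[i])
    if len(j)>60: print(round(xs[i],3),ys[j[0]].round(4),ys[j[-1]].round(4))
for jy in range(0,len(ys),16):
    i=np.flatnonzero(w[:,jy]); 
    if len(i)>30: print("x",ys[jy].round(3),xs[i[0]].round(4),xs[i[-1]].round(4))
# pull: dark brown on plane z=.043
hsv=cv2.cvtColor(im,cv2.COLOR_RGB2HSV);d_=cv2.inRange(hsv,(0,90,20),(15,255,110))
R,xs,ys=rectify(cv2.merge([d_]*3),c,o,y,.043,-.04,.04,-.06,.06)
k=max(cv2.findContours(R[:,:,0],0,1)[0],key=cv2.contourArea);r=cv2.minAreaRect(k);print(r,xs[int(r[0][1])],ys[int(r[0][0])])
```

```text
14.55 [ 0.39999842 -0.26181633  0.20007848] [-3.14147522e+00  1.50312375e-04 -1.30413330e-01]
0.046 0.059 -0.0585
0.04 0.059 -0.0585
0.034 0.059 -0.0585
0.028 0.059 -0.0585
0.022 0.059 -0.059
0.016 0.0595 -0.0595
0.01 0.0585 -0.059
0.004 0.0585 -0.059
-0.002 0.0585 -0.059
-0.008 0.0585 -0.0595
-0.014 0.059 -0.0595
-0.02 0.059 -0.0595
-0.026 0.058 -0.06
-0.032 0.0585 -0.06
-0.038 0.0585 -0.06
-0.044 0.0575 -0.0605
-0.05 0.058 -0.0495
x 0.056 0.047 -0.0505
x 0.048 0.048 -0.051
x 0.04 0.0475 -0.051
x 0.032 0.023 -0.051
x 0.024 0.0235 -0.051
x 0.016 0.0235 -0.051
x 0.008 0.0235 -0.051
x -0.0 0.023 -0.05
x -0.008 0.023 -0.05
x -0.016 0.0235 -0.05
x -0.024 0.0245 -0.05
x -0.032 0.0245 -0.05
x -0.04 0.0485 -0.05
x -0.048 0.0485 -0.05
x -0.056 0.049 -0.0495
((121.0, 80.5), (37.0, 126.0), 90.0) -3.469446951953614e-17 -0.000500000000000056
```

Run:
```python
from h import *
print(d([.434,-.2642,.12],-.117+np.pi/2))
```

```text
[0.0679, -0.0041, 0.1604, 0.0, -0.0001, -0.7563]
```

>>> play_rows(
  deltas=[
    [0.068, -0.004, 0.16, 0, 0, -0.07, 0],
    [0.068, -0.004, 0.16, 0, 0, -0.14, 0],
    [0.068, -0.004, 0.16, 0, 0, -0.21, 0],
    [0.068, -0.004, 0.16, 0, 0, -0.28, 0],
    [0.068, -0.004, 0.16, 0, 0, -0.35, 0],
    [0.068, -0.004, 0.16, 0, 0, -0.42, 0],
    [0.068, -0.004, 0.16, 0, 0, -0.49, 0],
    [0.068, -0.004, 0.16, 0, 0, -0.56, 0],
    [0.068, -0.004, 0.16, 0, 0, -0.63, 0],
    [0.068, -0.004, 0.16, 0, 0, -0.69, 0],
  ],
)

```text
clock: 15.6
position: [0.434, -0.2645, 0.1205]
tool_rot: [3.141, 0.0, 1.321]
force: [0.3, -0.3, 0.6]
grip_width: 0.0858
finger_force: 0.0
```

>>> play_rows(
  deltas=[
    [0, 0, 0, 0, 0, -0.06, 0],
    [0, 0, 0, 0, 0, -0.066, 0],
    [0, 0, 0, 0, 0, -0.066, 0],
    [0, 0, 0, 0, 0, -0.066, 0],
  ],
)

```text
clock: 16.0
position: [0.4336, -0.2653, 0.1203]
tool_rot: [3.141, 0.0, 1.449]
force: [0.2, -1.2, -0.2]
grip_width: 0.0854
finger_force: 0.0
```

Run:
```python
from meas import *
s=observe();c=get_calibration("wrist");im=grab_frame("wrist");save("w11",im)
print(s["clock"],s["position"],s["tool_rot"],s["qpos"][6])
o=np.array([.434,-.2642]);y=-.117
print(d([*o,-.016],y+np.pi/2))
hsv=cv2.cvtColor(im,cv2.COLOR_RGB2HSV);d_=cv2.inRange(hsv,(0,90,20),(15,255,110))
R,xs,ys=rectify(cv2.merge([d_]*3),c,o,y,.043,-.04,.04,-.06,.06)
k=max(cv2.findContours(R[:,:,0],0,1)[0],key=cv2.contourArea);r=cv2.minAreaRect(k);print(r,xs[int(r[0][1])],ys[int(r[0][0])])
```

```text
16.0 [ 0.43358942 -0.26529887  0.12034924] [3.14134045e+00 3.74821673e-04 1.44851782e+00] 0.11799843888090883
[0.0026, 0.0005, 0.2727, 0.0001, 0.0002, -0.0023]
((116.99998474121094, 80.49999237060547), (131.99996948242188, 30.999996185302734), -0.0) -3.469446951953614e-17 0.0019999999999999463
```

>>> play_rows(
  deltas=[
    [0.003, 0.001, 0.08, 0, 0, -0.002, 0],
    [0.003, 0.001, 0.16, 0, 0, -0.002, 0],
    [0.003, 0.001, 0.22, 0, 0, -0.002, 0],
    [0.003, 0.001, 0.25, 0, 0, -0.002, 0],
    [0.003, 0.001, 0.264, 0, 0, -0.002, 0],
    [0.003, 0.001, 0.27, 0, 0, -0.002, 0],
    [0.003, 0.001, 0.27, 0, 0, -0.002, 0],
  ],
)

```text
clock: 16.75
position: [0.4344, -0.2644, -0.0143]
tool_rot: [3.141, 0.001, 1.455]
force: [0.3, -0.9, -0.2]
grip_width: 0.0853
finger_force: 0.0
```

>>> play_rows(
  deltas=[
    [0, 0, 0, 0, 0, 0, 1],
    [0, 0, 0, 0, 0, 0, 1],
    [0, 0, 0, 0, 0, 0, 1],
    [0, 0, 0, 0, 0, 0, 1],
    [0, 0, 0, 0, 0, 0, 1],
    [0, 0, 0, 0, 0, 0, 1],
    [0, 0, 0, 0, 0, 0, 1],
  ],
  newtons=70,
)

```text
clock: 17.45
position: [0.4342, -0.2644, -0.0143]
tool_rot: [3.141, 0.001, 1.455]
force: [-1.2, 1.2, 9.7]
grip_width: 0.0145
finger_force: 69.6
```

>>> play_rows(
  deltas=[
    [0, 0, -0.02, 0, 0, 0, 1],
    [0, 0, -0.06, 0, 0, 0, 1],
    [0, 0, -0.12, 0, 0, 0, 1],
    [0, 0, -0.18, 0, 0, 0, 1],
    [0, 0, -0.25, 0, 0, 0, 1],
    [0, 0, -0.28, 0, 0, 0, 1],
    [0, 0, -0.28, 0, 0, 0, 1],
  ],
)

```text
clock: 18.15
position: [0.435, -0.2648, 0.1277]
tool_rot: [3.138, 0.002, 1.455]
force: [0.6, 0.4, -3.7]
grip_width: 0.0145
finger_force: 68.7
```

Run:
```python
from h import *
s=observe();print(s["position"],s["tool_rot"],s["force"],s["moment"],s["grip_width"],s["finger_force"]);print(d([.4692,-.0134,.1137],1.372))
```

```text
[ 0.43495766 -0.26480657  0.12766672] [3.13808933e+00 1.86917351e-03 1.45477801e+00] [ 0.62736864  0.35803054 -3.68095886] [0.04970864 0.07359301 0.03670851] 0.014491035702905457 68.66556286811829
[0.5074, 0.0097, 0.027, 0.0017, 0.0008, 0.0395]
```

>>> play_rows(
  deltas=[
    [0.05, 0.001, 0, 0, 0, 0.004, 1],
    [0.1, 0.002, 0, 0, 0, 0.01, 1],
    [0.16, 0.003, 0, 0, 0, 0.015, 1],
    [0.22, 0.005, 0, 0, 0, 0.02, 1],
    [0.29, 0.006, 0.01, 0, 0, 0.025, 1],
    [0.36, 0.007, 0.01, 0, 0, 0.03, 1],
    [0.43, 0.009, 0.02, 0.001, 0, 0.035, 1],
    [0.48, 0.01, 0.02, 0.001, 0.001, 0.039, 1],
    [0.507, 0.01, 0.025, 0.001, 0.001, 0.039, 1],
    [0.507, 0.01, 0.025, 0.001, 0.001, 0.039, 1],
  ],
)

```text
clock: 19.15
position: [0.4678, -0.011, 0.1118]
tool_rot: [-3.138, -0.002, 1.377]
force: [-0.2, -0.6, -2.2]
grip_width: 0.0146
finger_force: 68.6
```

>>> play_rows(
  deltas=[
    [0, 0, 0, 0, 0, 0, 1],
    [0, 0, 0, 0, 0, 0, 1],
  ],
)

```text
clock: 19.35
position: [0.468, -0.014, 0.1124]
tool_rot: [-3.139, -0.001, 1.372]
force: [0.1, -0.2, -2.1]
grip_width: 0.0148
finger_force: 68.6
```

Run:
```python
from meas import *
import pickle
s=observe();c=get_calibration("wrist");im=grab_frame("wrist");save("w12",im);pickle.dump((s,c,im),open("w12.pkl","wb"))
print(s["clock"],s["position"],s["tool_rot"],s["force"])
print("to hover",d([.4692,-.0134,.1137],1.372))
zf=s["position"][2]+.0143; o=np.array(s["position"][:2]);y=s["tool_rot"][2]-np.pi/2
print("flap z",zf,"yaw",y)
m=wood(im,c)
R,xs,ys=rectify(cv2.merge([m]*3),c,o,y,zf+.012,-.07,.07,-.08,.08)
w=R[:,:,0]>127
for i in range(0,len(xs),20):
    j=np.flatnonzero(w[i])
    if len(j)>60: print(round(xs[i],3),ys[j[0]].round(4),ys[j[-1]].round(4))
for p in([.064,.024,.012],[.064,-.024,.012],[.064,.034,.012],[.05,.06,.012],[.05,-.06,.012]):
    q=[o[0]+np.cos(y)*p[0]-np.sin(y)*p[1],o[1]+np.sin(y)*p[0]+np.cos(y)*p[1],zf+p[2]];print(p,proj(c,q,True))
for p in([.046,.048,.06],[.046,0,.06],[.046,-.048,.06]):
    b=-.2;q=[.4868+np.cos(b)*p[0]-np.sin(b)*p[1],-.017+np.sin(b)*p[0]+np.cos(b)*p[1],p[2]];print("jamb",proj(c,q,True))
```

```text
19.35 [ 0.4679736  -0.01397899  0.11242495] [-3.13905244e+00 -1.21974144e-03  1.37235752e+00] [ 0.06208466 -0.24106624 -2.10498132]
to hover [0.0016, 0.002, -0.0024, -0.0011, -0.0006, 0.0001]
flap z 0.1267249502251126 yaw -0.1984388081480324
0.04 0.073 0.038
0.03 0.073 0.038
0.02 0.073 -0.0005
0.01 0.073 -0.058
-0.0 0.0735 -0.0585
-0.01 0.073 -0.058
-0.02 0.073 -0.0005
-0.03 0.073 -0.0145
-0.04 0.06 -0.0235
-0.05 0.058 -0.019
[0.064, 0.024, 0.012] [410.7 203.9]
[0.064, -0.024, 0.012] [399.9 286.7]
[0.064, 0.034, 0.012] [412.4 184.8]
[0.05, 0.06, 0.012] [389.3 131.8]
[0.05, -0.06, 0.012] [368.8 339. ]
jamb [374.8 143.5]
jamb [371.4 207.1]
jamb [366.3 264.7]
```

Run:
```python
from meas import *
import pickle
s,c,im=pickle.load(open("w12.pkl","rb"))
zf=s["position"][2]+.0143; o=s["position"][:2];y=s["tool_rot"][2]-np.pi/2
S=2.2;x0,y0=200,95;A=cv2.resize(im[y0:y0+270,x0:x0+360],None,fx=S,fy=S,interpolation=cv2.INTER_CUBIC)
def mk(o,y,P,col,zo=0):
    for p in P:
        q=[o[0]+np.cos(y)*p[0]-np.sin(y)*p[1],o[1]+np.sin(y)*p[0]+np.cos(y)*p[1],zo+p[2]];u,v=proj(c,q,True)
        cv2.circle(A,(int((u-x0+.5)*S),int((v-y0+.5)*S)),2,col,-1)
mk(o,y,[(.0745,s1*.024+s2*.01,.012) for s1 in(1,-1) for s2 in(1,-1)]+[(.05,.06,.012),(.05,-.06,.012),(-.05,.06,.012),(-.05,-.06,.012),(.008,.032,.043),(-.008,.032,.043)],(255,0,0),zf)
mk([.4868,-.017],-.2,[(.046,a+b,.0705) for a in(-.048,0,.048) for b in(-.01,.01)]+[(.09,.07,.062),(.09,-.07,.062),(.06,.07,.062),(-.09,.08,.012)],(0,0,255))
save("last",A)
```

```text
(no output)
```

View pics/last.png

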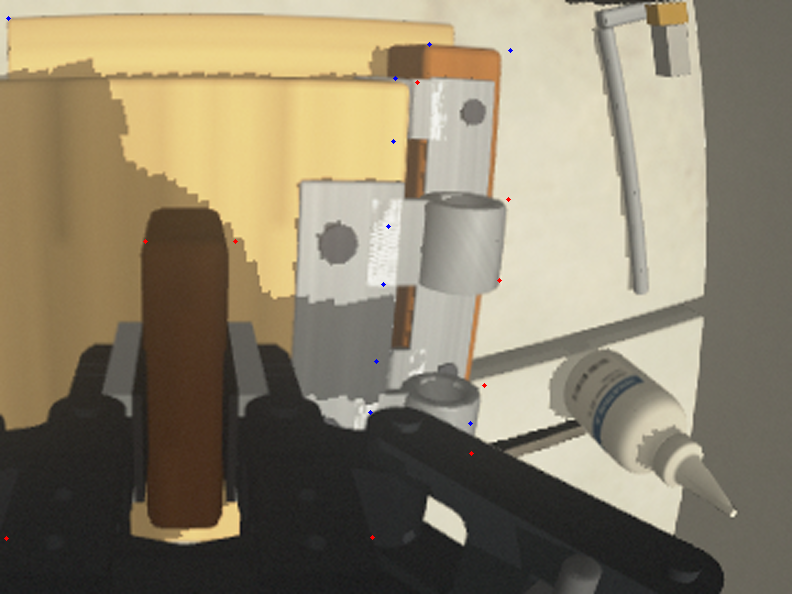

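The marked view shows the flap's left knuckle at (463,245) and the board's near-left corner at (8,17), both close to the predicted points. The jamb and flap right-hand edges read about 3–4 image pixels left of prediction alike, so the two agree relative to each other. I'll check the jamb knuckles' x and the flap height numerically.

Run:
```python
from meas import *
import pickle
B=np.array([.4868,-.017])
s,c,im=pickle.load(open("w9.pkl","rb"))
hs=cv2.cvtColor(im,cv2.COLOR_RGB2HSV)
R,xs,ys=rectify(hs,c,B,-.2,.06,.0,.1,-.08,.08)
for yy in(.048,0,-.048):
    j=np.argmin(abs(ys-yy));col=R[:,j-6:j+7,1].mean(1)
    i=np.flatnonzero(col<60);print("jamb y",yy,"steel x from",xs[i[-1]].round(4),"to",xs[i[0]].round(4))
Rt,xt,yt=rectify(hs,c,B,-.2,.0705,.0,.1,-.08,.08)
i=np.argmin(abs(xt-.044));row=Rt[i-4:i+5,:,1].mean(0)<60
e=np.flatnonzero(np.diff(row.astype(int)));print("ends y",yt[e].round(4))
for f in("w10.pkl","w12.pkl"):
    s,c,im=pickle.load(open(f,"rb"))
    if f=="w12.pkl": o=s["position"][:2];y=s["tool_rot"][2]-np.pi/2;z0=s["position"][2]+.0143
    else: o=np.array([.434,-.2642]);y=-.117;z0=0
    hsv=cv2.cvtColor(im,cv2.COLOR_RGB2HSV)
    for dz in(0,-.005):
        R,xs,ys=rectify(hsv,c,o,y,z0+.012+dz,.0,.09,-.05,.075)
        # flap edges: hinge-edge x at y=.05, leaf side, left edge y at x=.03
        j=np.argmin(abs(ys-.05));col=(R[:,j-4:j+5,1].mean(1));i=np.flatnonzero((col>80)&(xs<.058));
        k=np.argmin(abs(xs-.04));row=R[k-4:k+5,:,1].mean(0)<60;e=np.flatnonzero(np.diff(row.astype(int)))
        print(f,dz,"hinge edge",xs[i[0]].round(4),"steel leaf y edges",ys[e].round(4))
        j=np.argmin(abs(ys-.024));print(R[::6,j,2].tolist())
```

```text
jamb y 0.048 steel x from 0.035 to 0.1
jamb y 0 steel x from 0.0355 to 0.1
jamb y -0.048 steel x from 0.035 to 0.1
ends y [ 0.0645  0.0575  0.035   0.01   -0.01   -0.0375 -0.0575 -0.071  -0.074
 -0.079 ]
w10.pkl 0 hinge edge 0.049 steel leaf y edges [ 0.06    0.0385 -0.0375]
[109, 111, 120, 121, 168, 160, 132, 154, 174, 167, 144, 124, 146, 180, 191, 203, 183, 179, 107, 108, 107, 185, 200, 212, 206, 210, 214, 214, 81, 109]
w10.pkl -0.005 hinge edge 0.0495 steel leaf y edges [ 0.061  0.039 -0.038]
[108, 110, 119, 142, 156, 144, 137, 157, 179, 164, 142, 122, 156, 180, 189, 203, 184, 177, 106, 108, 109, 186, 198, 212, 206, 209, 214, 214, 80, 107]
w12.pkl 0 hinge edge 0.048 steel leaf y edges [0.0735 0.061  0.0605 0.038 ]
[228, 228, 227, 226, 227, 219, 166, 186, 192, 176, 157, 138, 119, 186, 196, 234, 229, 203, 119, 120, 118, 206, 161, 234, 230, 231, 199, 161, 80, 77]
w12.pkl -0.005 hinge edge 0.0495 steel leaf y edges [0.074 0.037]
[227, 224, 225, 227, 226, 170, 185, 191, 181, 164, 144, 124, 190, 191, 235, 223, 209, 196, 120, 120, 142, 203, 232, 233, 230, 232, 235, 161, 79, 78]
```

The jamb measures right: near silhouette at x=0.0355 and centre knuckle at ±10 mm. The flap matches to about 1 mm. Now I lower it step by step.

>>> play_rows(
  deltas=[
    [0.001, 0.003, 0.02, -0.001, -0.001, 0, 1],
    [0.001, 0.003, 0.04, -0.001, -0.001, 0, 1],
    [0.001, 0.003, 0.06, -0.001, -0.001, 0, 1],
    [0.001, 0.003, 0.07, -0.001, -0.001, 0, 1],
    [0.001, 0.003, 0.07, -0.001, -0.001, 0, 1],
    [0.001, 0.003, 0.07, -0.001, -0.001, 0, 1],
    [0.001, 0.003, 0.07, -0.001, -0.001, 0, 1],
  ],
)

```text
clock: 20.1
position: [0.47, -0.0127, 0.078]
tool_rot: [3.141, 0.0, 1.373]
force: [-0.8, -0.8, -1.7]
grip_width: 0.0142
finger_force: 68.6
```

```bash
cat > chk.py <<'E'
from h import *
s=observe();print(s["clock"],s["position"],s["tool_rot"],s["force"],s["moment"],s["grip_width"]);print(d([.4695,-.0134,.0337],1.371))
E
python3 chk.py
```

```text
20.1 [ 0.47004705 -0.01269448  0.07797497] [3.14097405e+00 3.05738012e-04 1.37347862e+00] [-0.8142277  -0.79712887 -1.71315181] [0.01869152 0.05011445 0.00884966] 0.014205147808798172
[-0.0016, -0.0009, 0.0885, 0.0003, 0.0001, 0.0012]
```

>>> play_rows(
  deltas=[
    [-0.0015, -0.001, 0.01, 0, 0, 0.001, 1],
    [-0.0015, -0.001, 0.02, 0, 0, 0.001, 1],
    [-0.0015, -0.001, 0.03, 0, 0, 0.001, 1],
    [-0.0015, -0.001, 0.036, 0, 0, 0.001, 1],
    [-0.0015, -0.001, 0.042, 0, 0, 0.001, 1],
    [-0.0015, -0.001, 0.046, 0, 0, 0.001, 1],
  ],
)

```text
clock: 20.7
position: [0.4691, -0.0133, 0.0544]
tool_rot: [-3.142, 0.0, 1.371]
force: [0.0, 0.3, -1.3]
grip_width: 0.0143
finger_force: 68.6
```

>>> play_rows(
  deltas=[
    [0, 0, 0.005, 0, 0, 0, 1],
    [0, 0, 0.01, 0, 0, 0, 1],
    [0, 0, 0.015, 0, 0, 0, 1],
    [0, 0, 0.015, 0, 0, 0, 1],
  ],
)

```text
clock: 21.1
position: [0.4691, -0.0134, 0.0469]
tool_rot: [-3.141, 0.0, 1.371]
force: [-0.2, 0.7, -2.9]
grip_width: 0.0144
finger_force: 68.6
```

```bash
python3 chk.py
```

```text
21.1 [ 0.4690709  -0.0133707   0.04693096] [-3.14140704e+00  4.81135233e-04  1.37143974e+00] [-0.15433417  0.69281844 -2.87750598] [-0.02856275  0.01600308  0.001442  ] 0.014446210693680668
[0.0001, 0.0009, 0.0265, -0.0001, 0.0002, 0.0002]
```

>>> play_rows(
  deltas=[
    [0, 0.001, 0.006, 0, 0, 0, 1],
    [0, 0.001, 0.012, 0, 0, 0, 1],
    [0, 0.001, 0.017, 0, 0, 0, 1],
    [0, 0.001, 0.017, 0, 0, 0, 1],
  ],
)

```text
clock: 21.5
position: [0.4695, -0.0135, 0.0383]
tool_rot: [-3.141, 0.001, 1.371]
force: [0.3, 0.6, -2.9]
grip_width: 0.0143
finger_force: 68.6
```

>>> play_rows(
  deltas=[
    [0, 0, 0.004, 0, 0, 0, 1],
    [0, 0, 0.008, 0, 0, 0, 1],
    [0, 0, 0.0095, 0, 0, 0, 1],
    [0, 0, 0.0095, 0, 0, 0, 1],
    [0, 0, 0.0095, 0, 0, 0, 1],
    [0, 0, 0.0095, 0, 0, 0, 1],
  ],
)

```text
clock: 22.1
position: [0.4697, -0.0135, 0.034]
tool_rot: [3.141, 0.0, 1.371]
force: [-0.7, -0.4, -2.1]
grip_width: 0.0147
finger_force: 68.6
```

```bash
python3 chk.py
python3 - <<'E'
from meas import *
import pickle
s=observe();c=get_calibration("wrist");im=grab_frame("wrist");save("w13",im)
hs=cv2.cvtColor(im,cv2.COLOR_RGB2HSV);B=np.array([.4868,-.017])
# hinge-top plane: value profile along x at flap-knuckle y and jamb-knuckle y; along y at hinge axis
for z in(.0705,.06):
    R,xs,ys=rectify(hs,c,B,-.2,z,.02,.1,-.07,.07)
    print(z)
    for yy in(.048,.024,0): j=np.argmin(abs(ys-yy));print(yy,R[::4,j-3:j+4,2].mean(1).astype(int).tolist())
    i=np.argmin(abs(xs-.046));print("axis",R[i-3:i+4,::4,2].mean(0).astype(int).tolist())
R,xs,ys=rectify(im,c,B,-.2,.065,.0,.1,-.07,.07);save("r13",R)
E
```

```text
22.1 [ 0.46971187 -0.01349067  0.03400143] [3.14136919e+00 4.14132587e-04 1.37137918e+00] [-0.6862726  -0.37394321 -2.14051776] [-0.02090009 -0.0156696  -0.06587952] 0.014746439545219337
[0.0001, -0.0005, 0.0006, 0.0001, 0.0002, 0.0002]
0.0705
0.048 [226, 227, 227, 226, 226, 227, 226, 225, 225, 224, 196, 184, 147, 112, 114, 113, 100, 190, 187, 206, 228, 204, 189, 186, 185, 165, 178, 189, 198, 190, 175, 160, 148, 134, 112, 159, 164, 240, 240, 238]
0.024 [224, 224, 224, 224, 225, 224, 225, 225, 226, 226, 192, 183, 182, 182, 183, 186, 186, 192, 187, 188, 188, 188, 113, 145, 114, 171, 178, 189, 190, 181, 168, 156, 142, 125, 177, 188, 191, 218, 222, 226]
0 [227, 227, 227, 228, 227, 226, 226, 226, 226, 226, 208, 180, 178, 140, 131, 133, 179, 190, 186, 211, 212, 209, 181, 177, 178, 161, 174, 181, 185, 178, 167, 156, 143, 127, 102, 192, 145, 116, 116, 117]
axis [229, 101, 98, 98, 97, 97, 133, 199, 198, 194, 192, 189, 188, 186, 183, 180, 97, 114, 124, 195, 195, 191, 189, 188, 187, 184, 181, 179, 124, 95, 165, 185, 185, 184, 181, 181, 182, 179, 177, 175, 99, 90, 142, 180, 176, 71, 44, 43, 42, 
[... 337 characters left out ...]
 224, 175, 182, 184, 180, 184, 185, 187, 191, 187, 189, 188, 188, 140, 132, 110, 159, 177, 187, 192, 190, 179, 166, 153, 140, 126, 163, 189, 193, 230, 232, 239, 200, 207]
0 [227, 227, 227, 227, 228, 228, 228, 182, 180, 117, 112, 112, 111, 110, 190, 186, 207, 196, 210, 182, 179, 182, 151, 173, 181, 187, 183, 177, 167, 153, 141, 126, 104, 151, 150, 116, 117, 118, 118, 121]
axis [230, 101, 99, 98, 98, 98, 118, 183, 184, 186, 188, 187, 186, 185, 183, 181, 178, 96, 121, 115, 175, 176, 179, 178, 178, 178, 177, 177, 176, 175, 118, 113, 164, 174, 174, 177, 178, 176, 175, 174, 174, 173, 169, 112, 97, 166, 152, 53, 45, 44, 42, 41, 41, 40, 44, 48, 46, 42, 41, 73, 74, 71, 72, 54, 37, 39, 37, 33, 34, 34]
```

The last frame shows the flap's left knuckle centred in its gap (y≈23.8 mm against 24). Its shading profile matches the jamb knuckles' within a millimetre in depth and height, and there is no contact force.

```bash
python3 -c "
from workcell import *
print(job_done())"
```

```text
the job is handed in; nothing more can be done
None
```

The job is handed in, with no verdict returned: the chips were swept off with the scraper, the scraper stands on the bench, and the flap is held with its knuckles in the gaps, within about 1 mm where the camera could check.

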